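# Make up two disc-painting kits

### The job

Make up the two kits for the disc-painting class: the red pot, the purple mixing cup and the roll of tape go into the green tray, the yellow pot and the stamp into the black tray. Keep every thing upright throughout and leave it standing flat on the tray's floor, let go and at rest. The blue pot is not wanted: leave it where it is, and keep off the freshly painted disc.

Things in the scene. Friction and masses are not known exactly. Their poses are not given: they have to be found in the camera images.
- green_tray: shallow open green plastic tray, no dividers, outside 260 mm (its x) by 130 mm (its y) by 16 mm high, walls and floor 4 mm thick (inside 252 x 122 mm, inner floor 4 mm above the origin), 0.45 kg, loose on the table. Origin: centre of the underside; x along the long side; z up. Takes the red pot, the mixing cup and the tape roll. One tray stands left of the stock, one right.
- black_tray: shallow open black plastic tray, no dividers, outside 260 mm (its x) by 130 mm (its y) by 16 mm high, walls and floor 4 mm thick (inside 252 x 122 mm, inner floor 4 mm above the origin), 0.45 kg, loose on the table. Origin: centre of the underside; x along the long side; z up. Takes the yellow pot and the stamp.
- red_pot: paint pot: closed red plastic cylinder, lid of the same colour with a thin white ring; 48 mm diameter (49 mm at the lid, from 38 mm up), 52 mm high, 0.11 kg. Origin: centre of the underside; z up. Stands upright in the stock, as do all the loose things, about 125 mm from its neighbours.
- yellow_pot: paint pot: closed yellow plastic cylinder, lid of the same colour with a thin white ring; 48 mm diameter (49 mm at the lid, from 38 mm up), 52 mm high, 0.11 kg. Origin: centre of the underside; z up. 
- blue_pot: paint pot: closed blue plastic cylinder, lid of the same colour with a thin white ring; 48 mm diameter (49 mm at the lid, from 38 mm up), 52 mm high, 0.11 kg. Origin: centre of the underside; z up. Belongs to neither kit and stays where it is.
- mixing_cup: empty straight purple plastic cup, open at the top, 54 mm outside diameter, 60 mm high, wall 3 mm, 0.06 kg. Origin: centre of the underside; z up.
- tape_roll: beige roll of masking tape lying flat like a ring, 60 mm outside diameter, 38 mm hole, 38 mm high, hard, 0.07 kg. Origin: centre of the underside; z along the roll's axis, up.
- stamp: wooden hand stamp with black rubber underneath: light block 60 mm (its x) by 40 mm (its y), 22 mm high with the rubber, topped by a dark wooden grip 50 mm long (along x) and 20 mm thick (along y) that reaches from 22 to 55 mm above the underside; 0.09 kg. Origin: centre of the underside; z up.
- wet_disc: freshly painted gold-coloured disc, 120 mm diameter, 2 mm thick, lying on a white drying puck, its top 12 mm above the table; beyond the stock. Origin: centre of the puck's underside. The paint is wet: not to be touched or moved.

How it is judged:
At the end, for the whole second after the job is handed in: Each of the five is in its own tray: origin within 118 mm of the tray centre lengthwise, 53 mm across, under 10 mm above its underside; upright (0.12 rad), at rest (20 mm/s), let go. Trays flat (0.1 rad). Blue pot upright within 20 mm, wet disc within 15 mm, of their starts (x of red_pot in the frame of green_tray between -0.118 and 0.118 m and y of red_pot in the frame of green_tray between -0.053 and 0.053 m and z of each of red_pot, mixing_cup, tape_roll in the frame of green_tray below 0.01 m and angle between each of red_pot, mixing_cup, tape_roll, yellow_pot, stamp, blue_pot's own z axis and vertical below 0.12 rad and linear speed of each of red_pot, mixing_cup, tape_roll, yellow_pot, stamp below 0.02 m/s and x of mixing_cup in the frame of green_tray between -0.118 and 0.118 m and y of mixing_cup in the frame of green_tray between -0.053 and 0.053 m and x of tape_roll in the frame of green_tray between -0.118 and 0.118 m and y of tape_roll in the frame of green_tray between -0.053 and 0.053 m and x of yellow_pot in the frame of black_tray between -0.118 and 0.118 m and y of yellow_pot in the frame of black_tray between -0.053 and 0.053 m and z of each of yellow_pot, stamp in the frame of black_tray below 0.01 m and x of stamp in the frame of black_tray between -0.118 and 0.118 m and y of stamp in the frame of black_tray between -0.053 and 0.053 m and angle between each of green_tray, black_tray's own z axis and vertical below 0.1 rad and distance of blue_pot from where it was at the start of the episode below 0.02 m and distance of wet_disc from where it was at the start of the episode below 0.015 m); the robot touches nothing.
It fails at once if the blue pot is moved more than 20 mm or knocked over (distance of blue_pot from where it was at the start of the episode above 0.02 m or angle between blue_pot's own z axis and vertical above 0.5 rad).
It fails at once if the wet disc is touched by the robot (over 0.5 N) or moved more than 15 mm (distance of wet_disc from where it was at the start of the episode above 0.015 m or contact force between wet_disc and the fingers above 0.5 N or contact force between wet_disc and the arm above 0.5 N).
It fails at once if a thing for the kits is tipped more than about 45 degrees (angle between any of red_pot, yellow_pot, mixing_cup, tape_roll, stamp's own z axis and vertical above 0.8 rad).
It also fails if it takes over 128 s, if anything falls off the work surface, if the arm or the gripper's body presses on something with over 40 N, if the wrist force passes 120 N, or if a joint passes its speed limit or range.

### The arm

A 6-joint arm with a two-finger parallel gripper is mounted at the origin on the work surface. World frame = base frame: x ahead of the robot, y to its left, z up, the work surface at z = 0. Lengths are in m, angles in rad, forces in N, time in s.
With the tool pointing down it reaches from about 0.375 to 0.975 m from the base axis. Payload 3.8 kg.
Tool frame: the origin (TCP) lies on the centre line of the jaws, within the pads' length; the fingertips stand 8 mm ahead of it and the grasp point (between the pads) lies 11 mm behind it (manip.tcp_to_tips is the distance from the TCP to the fingertips, in m); z points along the fingers, y is the line along which they close (so a half turn about z gives the same grasp; the last joint's range is limited). The gripper opens to 85 mm and grips with 20 to 120 N. Pads are 22 mm wide; open, the fingers measure 114 mm over their backs; the gripper's body (76 mm by 85 mm) begins 54 mm behind the grasp point. The pads swing forward as they close: fully open they stand 13 mm farther back than shut.
Start: joints at [-1.382, 0.264, 1.604, -0, 1.274, -0.037], TCP at [0.151, -0.658, 0.239] pointing down, gripper open.
Joint ranges: [-2.63, 2.63], [-0.94, 2.18], [0.31, 2.57], [-1.31, 4.45], [0, 2.66], [-2.55, 2.55]. Speed limits (rad/s): [2.57, 2.57, 3.14, 3.14, 3.14, 3.14].

### API

Orientations are given as a unit quaternion [w, x, y, z].
In Python, from workcell import manip gives the robot as it stands.
- The arm moves only by the shell command python3 -m pendant 'ROWS' [FORCE]. ROWS is JSON, a list of rows, each a list of 7 numbers: the shift along the tool's x, y, z in mm, then the turn, a rotation vector about the tool's x, y, z in degrees, then the opening, from 0 (shut) to 1 (fully open). A call has 1 to 10 rows; each row is the pose to reach, as a shift and turn from the pose commanded when the call began, along the tool's axes at that moment; what a row does not reach only later rows make up. A row lasts 1/10 s, in which the tool goes at most 50 mm and 8.59 degrees, less where a joint would pass 70% of its speed; a pose out of reach is approached as far as the arm can. A call with a gripper value outside its range is refused whole. The fingers move at their own pace and stop on an object; FORCE is the grip in N (left out, the last holds). Time passes only in rows, so rows that repeat a pose let the fingers close. It gives the time, the measured TCP pose, the force, the opening and the grip force at its end, in the units of the state.
- manip.sense(): the state, without advancing time (a new reading comes with each control period).
- manip.get_image(name): name is "side" or "top" or "wrist"; returns a dict with "color" (420x560x3 uint8, red, green, blue), "fx", "fy", "cx", "cy" (pixels), "R" (3x3) and "t" (3): a world point X has camera coordinates R X + t. Camera axes: x right, y down, z forward; pixel columns grow to the right and rows downward; lengths in m; the calibration is good to about 2 mm. A picture is of the moment at which its call begins. There is no depth.
- manip.close_job(): hands the job in; it is judged then, once.
The state is a dict: "t": time; "joint_positions": joint angles; "dq": joint speeds; "tau": joint torques, N m; "position": TCP position; "eef_rot": TCP orientation; "contact_force": force on the tool from outside, world axes, zero at the start; "wrist_torque": the same for the moment, N m; "gripper_width": opening from 0.0 (shut) to 1.0 (fully open); "finger_force": force on a finger pad.
Only numpy, scipy, OpenCV 4.12 (cv2) and the standard library are available. Lean on these libraries where they do the work, as an engineer would, in place of code of your own. Each camera call takes 0.05 s, during which the arm holds its last target. There are 200 camera calls.

## Working session

There is one attempt and no reset: what is moved stays moved. The work goes in short steps, Python scripts to look and compute and a shell command to move; the robot and the scene stay as the last step left them, time stands still between calls to the robot, and variables do not carry over. Pictures are saved under pics/ and viewed, at most 14 in all, crops included, and the job is handed in when it is done.

```bash
mkdir -p pics; python3 - <<'E'
from workcell import manip
import cv2
for n in("top","side"):
    d=manip.get_image(n); cv2.imwrite(f"pics/{n}0.png",d["color"][:,:,::-1]); print(n,d["fx"],d["fy"],d["cx"],d["cy"],d["R"],d["t"])
print(manip.sense())
E
```

```text
top 493.5767543866701 493.5767543866701 281.05582428769395 214.51237141701048 [[-0.00426603 -0.99995812  0.0080968 ]
 [-0.99821931  0.00377658 -0.05953112]
 [ 0.05949805 -0.00833634 -0.99819361]] [-0.01157591  0.57830287  1.03686699]
side 385.80431149479904 385.80431149479904 284.51479668747146 209.04216927356794 [[-0.97591524 -0.21797013 -0.0088587 ]
 [-0.13235857  0.62391015 -0.77020603]
 [ 0.17340894 -0.75048327 -0.63773364]] [0.56937288 0.10390702 0.90884936]
{'t': 0.1, 'joint_positions': array([-1.38190710e+00,  2.64675343e-01,  1.60526339e+00, -3.02084835e-06,
        1.27368558e+00, -3.68703871e-02]), 'dq': array([ 0.00115844, -0.00120343, -0.00530743,  0.00118521, -0.00062592,
       -0.00189529]), 'tau': array([ 3.48104068e-04, -5.16706932e+01, -3.68589485e+01, -1.84357583e-05,
        6.34139607e-03, -3.67857339e-06]), 'position': array([ 0.15099098, -0.65722777,  0.23807415]), 'eef_rot': array([-1.01278679e-03,  9.93635274e-01,  1.12640628e-01, -7.85779111e-05]), 'contact_force': array([-0.47523105, -0.13795038,  0.53849925]), 'wrist_torque': array([-0.0297186 , -0.02205995, -0.01855388]), 'finger_force': 0.0, 'gripper_width': 1.0070184090827}
```

View pics/top0.png

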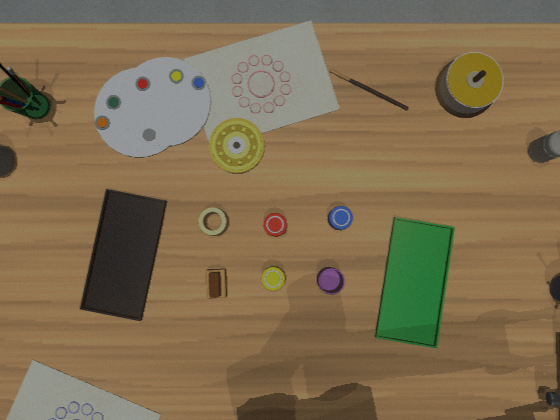

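View pics/side0.png

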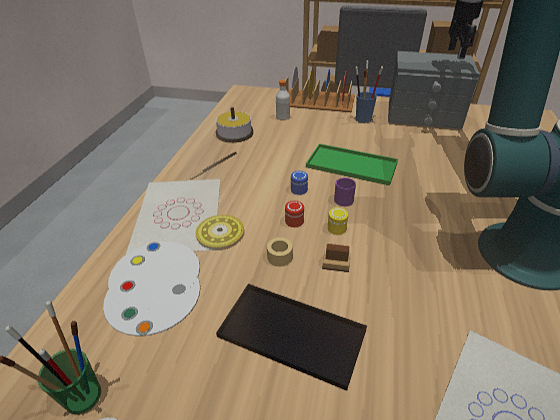

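The top view shows the black tray at (123,255), green tray (415,282), tape (213,222), red (275,224), blue (340,218), yellow (273,279), purple cup (330,280), stamp (217,284) and the wet disc (237,146). The side view agrees.

```bash
cat > h.py <<'E'
import numpy as np, cv2
from workcell import manip
def ray(d,uv,z):
    r=d["R"].T@np.array([(uv[0]-d["cx"])/d["fx"],(uv[1]-d["cy"])/d["fy"],1]); c=-d["R"].T@d["t"]
    return c+r*(z-c[2])/r[2]
def proj(d,X):
    p=d["R"]@np.array(X)+d["t"]; return d["fx"]*p[0]/p[2]+d["cx"],d["fy"]*p[1]/p[2]+d["cy"]
def blob(img,lo,hi,roi):
    x0,y0,x1,y1=roi; m=cv2.inRange(cv2.cvtColor(img[y0:y1,x0:x1],cv2.COLOR_RGB2HSV),lo,hi)
    c=max(cv2.findContours(m,cv2.RETR_EXTERNAL,cv2.CHAIN_APPROX_NONE)[0],key=cv2.contourArea)
    return c+np.array([[x0,y0]])
E
python3 - <<'E'
from h import *
d=manip.get_image("top"); im=d["color"]
cv2.imwrite("pics/crop.png",cv2.resize(im[190:310,190:360],None,fx=4,fy=4,interpolation=cv2.INTER_CUBIC)[:,:,::-1])
def rect(n,c,z):
    P=np.array([ray(d,p[0],z)[:2] for p in c],np.float32)*1000
    print(n,cv2.minAreaRect(P))
rect("green",blob(im,(45,80,40),(75,255,255),(360,200,480,360)),.016)
rect("black",blob(im,(0,0,0),(180,255,60),(70,180,180,330)),.016)
for n,lo,hi,roi,z in [("red",(170,120,60),(180,255,255),(255,205,300,245),.052),("yellow",(22,120,120),(35,255,255),(250,258,300,300),.052),
 ("blue",(100,120,60),(125,255,255),(320,200,365,240),.052),("cup",(128,80,30),(160,255,255),(305,258,355,300),.06),
 ("tape",(18,20,130),(35,110,255),(190,200,240,245),.038),("grip",(0,80,0),(20,255,110),(200,262,235,305),.055)]:
    c=blob(im,lo,hi,roi); print(cv2.boundingRect(c),cv2.contourArea(c)); 
    P=np.array([ray(d,p[0],z)[:2] for p in c],np.float32)*1000
    print(n,cv2.minEnclosingCircle(P),cv2.minAreaRect(P))
E
```

```text
green ((434.2982177734375, -297.8365783691406), (132.05010986328125, 259.92767333984375), 80.07296752929688)
black ((495.21722412109375, 321.149169921875), (132.76315307617188, 258.8902282714844), 78.64588165283203)Traceback (most recent call last):
  File "<stdin>", line 12, in <module>
  File "h.py", line 10, in blob
    c=max(cv2.findContours(m,cv2.RETR_EXTERNAL,cv2.CHAIN_APPROX_NONE)[0],key=cv2.contourArea)
ValueError: max() iterable argument is empty
```

View pics/crop.png

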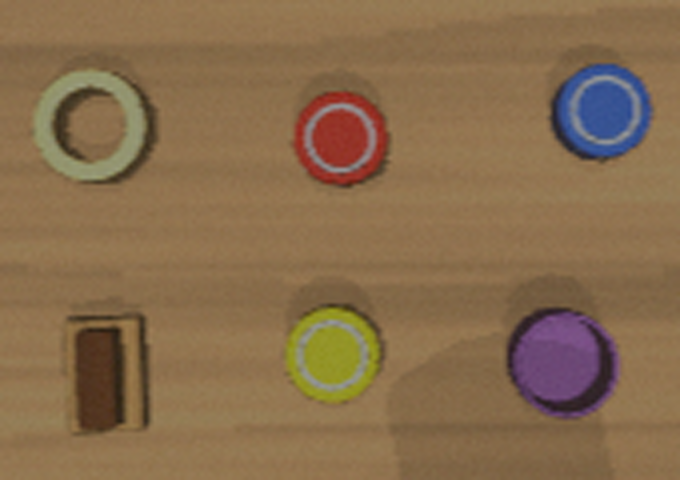

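The crop shows lid/rim centres at full-frame pixels red (275,224.5), blue (341,217.5), yellow (273,279), cup (331,281), tape (213,221); the stamp's grip top is at (214.5,284.5), nearly along world x.

```bash
cat >> h.py <<'E'
from scipy.spatial.transform import Rotation as Ro
def need(x,y,z,heading):
    s=manip.sense(); q=s["eef_rot"]; R=Ro.from_quat([q[1],q[2],q[3],q[0]])
    h=np.radians(heading); T=Ro.from_matrix(np.array([[np.cos(h),np.sin(h),0],[np.sin(h),-np.cos(h),0],[0,0,-1]]))
    print("shift",(R.inv().apply(np.array([x,y,z])-s["position"])*1000).round(1),"turn",(R.inv()*T).as_rotvec(degrees=True).round(2),
      "pos",s["position"].round(4),"w",round(s["gripper_width"],3),"f",round(s["finger_force"],1),"t",round(s["t"],2))
E
python3 - <<'E'
from h import *
d=manip.get_image("top")
for n,u,z in [("red",(275,224.5),.052),("blue",(341.2,217.5),.052),("yellow",(273,278.8),.052),("cup",(331,280.7),.06),("tape",(213,221.3),.038),("grip",(214.5,284.8),.055),("block",(216.6,283.4),.022),("gripfar",(213.3,271.8),.055),("gripnear",(215.0,298),.055)]:
    X=ray(d,u,z); print(n,X.round(4)); 
    if n=="red":r=X
print(manip.tcp_to_tips)
need(r[0],r[1],.12,-10)
E
```

```text
red [ 0.5556 -0.001   0.052 ]
blue [ 0.5695 -0.1379  0.052 ]
yellow [0.4443 0.0035 0.052 ]
cup [ 0.4404 -0.1146  0.06  ]
tape [0.5633 0.1285 0.038 ]
grip [0.4329 0.1228 0.055 ]
block [0.4331 0.1225 0.022 ]
gripfar [0.4593 0.1253 0.055 ]
gripnear [0.4062 0.1217 0.055 ]
0.008
shift [ 541.3 -549.   119.2] turn [-8.000e-02  2.000e-02  2.294e+01] pos [ 0.151  -0.6574  0.2384] w 0.998 f 0.0 t 0.2
```

```bash
python3 -m pendant '[[541,-549,110,0,0,23,1],[541,-549,110,0,0,23,1],[541,-549,110,0,0,23,1],[541,-549,110,0,0,23,1],[541,-549,110,0,0,23,1],[541,-549,110,0,0,23,1],[541,-549,110,0,0,23,1],[541,-549,110,0,0,23,1],[541,-549,110,0,0,23,1],[541,-549,110,0,0,23,1]]' 40; python3 -c "
from h import *
need(.5556,-.001,.12,-10)"
```

```text
t: 1.2
position: [0.4114, -0.2346, 0.1685]
eef_rot: [0.0, 0.996, -0.088, 0.0]
contact_force: [0.2, -0.6, 0.1]
gripper_width: 0.998
finger_force: 0.0
shift [ 101.  -255.3   48.5] turn [ 0.02 -0.04 -0.08] pos [ 0.4114 -0.2346  0.1685] w 0.998 f 0.0 t 1.2
```

```bash
python3 -m pendant '[[101,-255,48,0,0,0,1],[101,-255,48,0,0,0,1],[101,-255,48,0,0,0,1],[101,-255,48,0,0,0,1],[101,-255,48,0,0,0,1],[101,-255,48,0,0,0,1],[101,-255,48,0,0,0,1],[101,-255,48,0,0,0,1],[101,-255,48,0,0,0,1]]'; python3 -c "
from h import *
need(.5556,-.001,.022,-10)
d=manip.get_image('wrist'); cv2.imwrite('pics/w1.png',d['color'][:,:,::-1]); print(proj(d,(.5556,-.001,.052)))"
```

```text
t: 2.1
position: [0.5543, -0.0037, 0.1206]
eef_rot: [0.0, 0.996, -0.088, -0.0]
contact_force: [-0.5, -0.0, -0.0]
gripper_width: 0.998
finger_force: 0.0
shift [ 0.9 -3.  98.6] turn [ 0.02  0.02 -0.09] pos [ 0.5543 -0.0037  0.1206] w 0.998 f 0.0 t 2.1
(np.float64(275.0525214246821), np.float64(229.62036251344773))
```

View pics/w1.png

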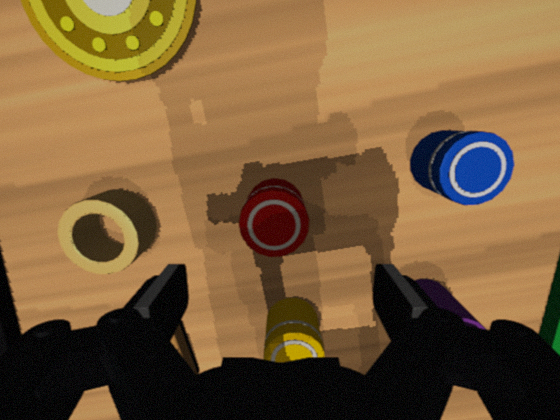

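The wrist view shows the red lid at (274,224), where the projection puts it, between the fingers and clear of its neighbours.

```bash
python3 -m pendant '[[1,-1,30,0,0,0,1],[1,-1,60,0,0,0,1],[1,-1,85,0,0,0,1],[1,-1,98,0,0,0,1],[1,-1,98,0,0,0,1],[1,-1,98,0,0,0,1],[1,-1,98,0,0,0,0.3],[1,-1,98,0,0,0,0.3],[1,-1,98,0,0,0,0.3],[1,-1,98,0,0,0,0.3]]' 40; python3 -c "
from h import *
need(.508,-.311,.13,-10)"
```

```text
t: 3.15
position: [0.5572, -0.0022, 0.0243]
eef_rot: [-0.0, 0.996, -0.088, 0.001]
contact_force: [-1.9, -0.9, 5.7]
gripper_width: 0.56
finger_force: 40.6
shift [   5.8  312.7 -105.8] turn [-0.02 -0.14 -0.06] pos [ 0.5572 -0.0022  0.0243] w 0.56 f 40.6 t 3.15
```

```bash
python3 -m pendant '[[0,0,-20,0,0,0,0.3],[0,0,-55,0,0,0,0.3],[0,0,-90,0,0,0,0.3],[0,15,-106,0,0,0,0.3],[1,50,-106,0,0,0,0.3],[2,90,-106,0,0,0,0.3],[3,130,-106,0,0,0,0.3],[4,170,-106,0,0,0,0.3],[5,210,-106,0,0,0,0.3],[6,250,-106,0,0,0,0.3]]' && python3 -m pendant '[[0,30,0,0,0,0,0.3],[0,55,0,0,0,0,0.3],[0,62,0,0,0,0,0.3],[0,62,0,0,0,0,0.3],[0,62,0,0,0,0,0.3]]'; python3 -c "
from h import *
need(.508,-.311,.028,-10)
d=manip.get_image('wrist'); cv2.imwrite('pics/w2.png',d['color'][:,:,::-1])"
```

```text
t: 4.15
position: [0.5167, -0.2513, 0.1279]
eef_rot: [-0.0, 0.996, -0.088, -0.001]
contact_force: [0.8, -0.1, -0.6]
gripper_width: 0.559
finger_force: 41.6
t: 4.65
position: [0.5069, -0.3097, 0.1281]
eef_rot: [-0.001, 0.996, -0.088, -0.001]
contact_force: [-0.5, -0.1, -1.0]
gripper_width: 0.559
finger_force: 41.6
shift [  1.5   1.2 100.1] turn [-0.06  0.06 -0.07] pos [ 0.5069 -0.3097  0.1281] w 0.559 f 41.6 t 4.65
```

View pics/w2.png

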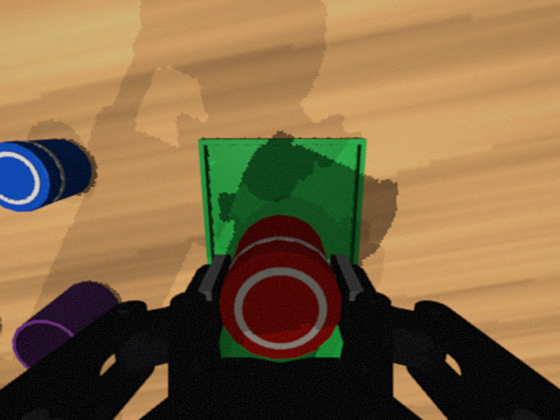

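Red is held upright and centred across the green tray (tray top edge at row 140, columns 200–365).

```bash
python3 -m pendant '[[1,1,35,0,0,0,0.3],[1,1,65,0,0,0,0.3],[1,1,85,0,0,0,0.3],[1,1,94,0,0,0,0.3],[1,1,99,0,0,0,0.3],[1,1,99,0,0,0,0.3],[1,1,99,0,0,0,0.3]]'; python3 -c "
from h import *
need(.508,-.311,.028,-10)"
```

```text
t: 5.4
position: [0.5092, -0.312, 0.0309]
eef_rot: [0.001, 0.996, -0.087, 0.001]
contact_force: [-0.6, -1.0, -2.2]
gripper_width: 0.558
finger_force: 41.6
shift [-1.4 -0.8  2.9] turn [ 0.05 -0.11 -0.03] pos [ 0.5092 -0.312   0.0309] w 0.558 f 41.6 t 5.4
```

```bash
python3 -m pendant '[[0,0,2,0,0,0,0.3],[0,0,3,0,0,0,0.3],[0,0,3,0,0,0,0.3],[0,0,3,0,0,0,0.72],[0,0,3,0,0,0,0.72],[0,0,3,0,0,0,0.72],[0,0,-30,0,0,0,0.72],[0,0,-70,0,0,0,0.8],[0,0,-100,0,0,0,1],[0,0,-100,0,0,0,1]]'; python3 -c "
from h import *
need(.4404,-.1146,.13,-10)"
```

```text
t: 6.4
position: [0.5116, -0.3139, 0.1354]
eef_rot: [0.002, 0.996, -0.088, 0.004]
contact_force: [0.4, -0.9, 0.1]
gripper_width: 0.999
finger_force: 0.0
shift [-104.9 -183.8    3.7] turn [ 0.24 -0.54 -0.06] pos [ 0.5116 -0.3139  0.1354] w 0.999 f 0.0 t 6.4
```

```bash
python3 -m pendant '[[-105,-184,4,0,0,0,1],[-105,-184,4,0,0,0,1],[-105,-184,4,0,0,0,1],[-105,-184,4,0,0,0,1],[-105,-184,4,0,0,0,1],[-105,-184,4,0,0,0,1],[-105,-184,4,0,0,0,1],[-105,-184,4,0,0,0,1],[-105,-184,4,0,0,0,1]]'; python3 -c "
from h import *
need(.4404,-.1146,.025,-10)"
```

```text
t: 7.3
position: [0.4377, -0.1134, 0.1258]
eef_rot: [0.0, 0.996, -0.088, 0.0]
contact_force: [0.2, -0.2, -0.1]
gripper_width: 1.0
finger_force: 0.0
shift [  2.8   0.7 100.8] turn [ 0.01 -0.02 -0.15] pos [ 0.4377 -0.1134  0.1258] w 1.0 f 0.0 t 7.3
```

```bash
python3 -m pendant '[[3,1,30,0,0,0,1],[3,1,60,0,0,0,1],[3,1,85,0,0,0,1],[3,1,99,0,0,0,1],[3,1,99,0,0,0,1],[3,1,99,0,0,0,1],[3,1,99,0,0,0,0.4],[3,1,99,0,0,0,0.4],[3,1,99,0,0,0,0.4],[3,1,99,0,0,0,0.4]]' 30; python3 -c "
from h import *
need(.434,-.298,.13,-10)"
```

```text
t: 8.3
position: [0.441, -0.1141, 0.028]
eef_rot: [0.0, 0.996, -0.088, 0.001]
contact_force: [-1.3, -0.5, 6.3]
gripper_width: 0.629
finger_force: 31.7
shift [  25.6  182.3 -101.8] turn [ 0.03 -0.16 -0.06] pos [ 0.441  -0.1141  0.028 ] w 0.629 f 31.7 t 8.3
```

```bash
python3 -m pendant '[[0,0,-20,0,0,0,0.4],[0,0,-55,0,0,0,0.4],[2,10,-85,0,0,0,0.4],[6,40,-102,0,0,0,0.4],[11,80,-102,0,0,0,0.4],[17,120,-102,0,0,0,0.4],[22,155,-102,0,0,0,0.4],[25,176,-102,0,0,0,0.4],[26,182,-102,0,0,0,0.4],[26,182,-102,0,0,0,0.4]]'; python3 -c "
from h import *
need(.434,-.298,.032,-10)"
```

```text
t: 9.3
position: [0.4333, -0.2977, 0.1285]
eef_rot: [-0.0, 0.996, -0.088, -0.0]
contact_force: [-1.1, 1.0, -0.4]
gripper_width: 0.63
finger_force: 32.0
shift [ 0.8  0.2 96.5] turn [-0.02  0.01 -0.15] pos [ 0.4333 -0.2977  0.1285] w 0.63 f 32.0 t 9.3
```

```bash
python3 -m pendant '[[0,0,35,0,0,0,0.4],[0,0,65,0,0,0,0.4],[0,0,85,0,0,0,0.4],[0,0,93,0,0,0,0.4],[0,0,97,0,0,0,0.4],[0,0,98,0,0,0,0.4],[0,0,98,0,0,0,0.4],[0,0,98,0,0,0,0.79],[0,0,98,0,0,0,0.79],[0,0,98,0,0,0,0.79]]' && python3 -m pendant '[[0,0,-30,0,0,0,0.79],[0,0,-70,0,0,0,0.79],[0,0,-100,0,0,0,1],[0,0,-100,0,0,0,1]]'; python3 -c "
from h import *
need(.5633,.1285,.13,-10)"
```

```text
t: 10.3
position: [0.434, -0.2974, 0.0311]
eef_rot: [0.0, 0.996, -0.088, 0.0]
contact_force: [0.1, -0.3, 0.4]
gripper_width: 0.788
finger_force: 0.0
t: 10.7
position: [0.4369, -0.2999, 0.1362]
eef_rot: [0.003, 0.996, -0.088, 0.004]
contact_force: [0.1, -0.2, 0.2]
gripper_width: 1.006
finger_force: 0.0
shift [  49.6 -443.9    4.5] turn [ 0.27 -0.52 -0.07] pos [ 0.4369 -0.2999  0.1362] w 1.006 f 0.0 t 10.7
```

```bash
python3 -m pendant '[[50,-444,4,0,0,0,1],[50,-444,4,0,0,0,1],[50,-444,4,0,0,0,1],[50,-444,4,0,0,0,1],[50,-444,4,0,0,0,1],[50,-444,4,0,0,0,1],[50,-444,4,0,0,0,1],[50,-444,4,0,0,0,1],[50,-444,4,0,0,0,1],[50,-444,4,0,0,0,1]]' && python3 -m pendant '[[0,0,0,0,0,0,1],[0,0,0,0,0,0,1],[0,0,0,0,0,0,1]]'; python3 -c "
from h import *
need(.5633,.1285,.02,-10)
d=manip.get_image('top'); cv2.imwrite('pics/t2.png',d['color'][:,:,::-1])"
```

```text
t: 11.7
position: [0.5613, 0.1362, 0.126]
eef_rot: [-0.001, 0.996, -0.085, 0.0]
contact_force: [-1.1, -0.7, 0.6]
gripper_width: 1.0
finger_force: 0.0
t: 12.0
position: [0.5597, 0.1296, 0.1261]
eef_rot: [0.0, 0.996, -0.089, -0.001]
contact_force: [0.9, -0.9, 1.2]
gripper_width: 1.002
finger_force: 0.0
shift [  3.8   0.4 106.1] turn [ 0.04  0.06 -0.16] pos [0.5597 0.1296 0.1261] w 1.002 f 0.0 t 12.0
```

View pics/t2.png

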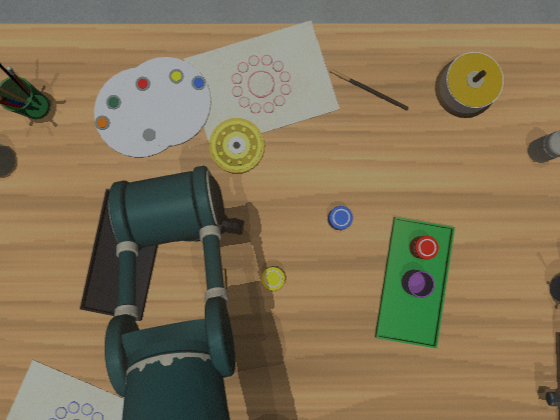

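Red (426,247) and cup (417,283) stand in the green tray; blue and the disc are unmoved, and the arm is over the tape.

```bash
python3 -m pendant '[[3,0,30,0,0,0,1],[3,0,60,0,0,0,1],[3,0,85,0,0,0,1],[3,0,104,0,0,0,1],[3,0,104,0,0,0,1],[3,0,104,0,0,0,1],[3,0,104,0,0,0,0.5],[3,0,104,0,0,0,0.5],[3,0,104,0,0,0,0.5],[3,0,104,0,0,0,0.5]]' 40; python3 -c "
from h import *
need(.360,-.285,.13,-10)"
```

```text
t: 13.05
position: [0.565, 0.1307, 0.025]
eef_rot: [-0.0, 0.996, -0.088, 0.002]
contact_force: [-1.2, -0.4, 5.4]
gripper_width: 0.687
finger_force: 43.0
shift [-128.9  445.  -105.9] turn [-0.06 -0.2  -0.06] pos [0.565  0.1307 0.025 ] w 0.687 f 43.0 t 13.05
```

```bash
python3 -m pendant '[[0,0,-20,0,0,0,0.5],[0,0,-55,0,0,0,0.5],[0,0,-90,0,0,0,0.5],[-2,15,-106,0,0,0,0.5],[-14,50,-106,0,0,0,0.5],[-26,90,-106,0,0,0,0.5],[-38,130,-106,0,0,0,0.5],[-50,170,-106,0,0,0,0.5],[-62,210,-106,0,0,0,0.5],[-74,250,-106,0,0,0,0.5]]' && python3 -m pendant '[[-11,40,0,0,0,0,0.5],[-22,80,0,0,0,0,0.5],[-33,120,0,0,0,0,0.5],[-44,155,0,0,0,0,0.5],[-52,180,0,0,0,0,0.5],[-55,195,0,0,0,0,0.5],[-55,195,0,0,0,0,0.5],[-55,195,0,0,0,0,0.5],[-55,195,0,0,0,0,0.5]]'; python3 -c "
from h import *
need(.360,-.285,.029,-10)"
```

```text
t: 14.05
position: [0.4462, -0.104, 0.1296]
eef_rot: [0.0, 0.996, -0.087, 0.001]
contact_force: [0.2, -1.0, -0.3]
gripper_width: 0.684
finger_force: 43.5
t: 14.95
position: [0.3588, -0.2844, 0.1288]
eef_rot: [-0.0, 0.996, -0.087, 0.0]
contact_force: [0.4, 0.7, -1.5]
gripper_width: 0.685
finger_force: 43.5
shift [ 1.3  0.4 99.8] turn [-0.01 -0.02 -0.03] pos [ 0.3588 -0.2844  0.1288] w 0.685 f 43.5 t 14.95
```

```bash
python3 -m pendant '[[1,0,35,0,0,0,0.5],[1,0,65,0,0,0,0.5],[1,0,86,0,0,0,0.5],[1,0,95,0,0,0,0.5],[1,0,99,0,0,0,0.5],[1,0,101,0,0,0,0.5],[1,0,101,0,0,0,0.5],[1,0,101,0,0,0,0.84],[1,0,101,0,0,0,0.84],[1,0,101,0,0,0,0.84]]' && python3 -m pendant '[[0,0,-30,0,0,0,0.84],[0,0,-70,0,0,0,0.84],[0,0,-100,0,0,0,1],[0,0,-100,0,0,0,1],[0,0,-100,0,0,0,1]]'; python3 -c "
from h import *
need(.4443,.0035,.13,-11)"
```

```text
t: 15.95
position: [0.3601, -0.2857, 0.0283]
eef_rot: [0.0, 0.996, -0.088, 0.001]
contact_force: [0.3, 0.3, 0.3]
gripper_width: 0.843
finger_force: 0.0
t: 16.45
position: [0.3601, -0.2858, 0.1286]
eef_rot: [0.001, 0.996, -0.088, 0.001]
contact_force: [-0.3, 1.0, -1.0]
gripper_width: 0.999
finger_force: 0.0
shift [  32.4 -299.6   -1.7] turn [ 0.08 -0.12  0.93] pos [ 0.3601 -0.2858  0.1286] w 0.999 f 0.0 t 16.45
```

```bash
python3 -m pendant '[[32,-300,0,0,0,1,1],[32,-300,0,0,0,1,1],[32,-300,0,0,0,1,1],[32,-300,0,0,0,1,1],[32,-300,0,0,0,1,1],[32,-300,0,0,0,1,1],[32,-300,0,0,0,1,1],[32,-300,0,0,0,1,1],[32,-300,0,0,0,1,1],[32,-300,0,0,0,1,1]]' ; python3 -c "
from h import *
need(.4443,.0035,.022,-11)"
```

```text
t: 17.45
position: [0.4426, 0.0032, 0.1269]
eef_rot: [0.0, 0.995, -0.097, -0.001]
contact_force: [0.5, -0.0, 0.3]
gripper_width: 1.002
finger_force: 0.0
shift [  1.7  -0.7 104.9] turn [ 0.03  0.08 -0.19] pos [0.4426 0.0032 0.1269] w 1.002 f 0.0 t 17.45
```

Yellow's spot: far end of the black tray, (0.554, 0.309).

```bash
python3 -m pendant '[[2,-1,30,0,0,0,1],[2,-1,60,0,0,0,1],[2,-1,85,0,0,0,1],[2,-1,103,0,0,0,1],[2,-1,103,0,0,0,1],[2,-1,103,0,0,0,1],[2,-1,103,0,0,0,0.3],[2,-1,103,0,0,0,0.3],[2,-1,103,0,0,0,0.3],[2,-1,103,0,0,0,0.3]]' 40; python3 -c "
from h import *
need(.554,.309,.13,-11)"
```

```text
t: 18.45
position: [0.4467, 0.0049, 0.0261]
eef_rot: [0.0, 0.995, -0.096, 0.001]
contact_force: [-0.8, -0.9, 5.9]
gripper_width: 0.561
finger_force: 40.5
shift [  47.3 -319.  -103.8] turn [-0.   -0.14 -0.05] pos [0.4467 0.0049 0.0261] w 0.561 f 40.5 t 18.45
```

```bash
python3 -m pendant '[[0,0,-20,0,0,0,0.3],[0,0,-55,0,0,0,0.3],[0,0,-90,0,0,0,0.3],[2,-15,-104,0,0,0,0.3],[8,-50,-104,0,0,0,0.3],[14,-90,-104,0,0,0,0.3],[20,-130,-104,0,0,0,0.3],[26,-170,-104,0,0,0,0.3],[32,-210,-104,0,0,0,0.3],[38,-250,-104,0,0,0,0.3]]' && python3 -m pendant '[[6,-35,0,0,0,0,0.3],[9,-60,0,0,0,0,0.3],[9,-69,0,0,0,0,0.3],[9,-69,0,0,0,0,0.3],[9,-69,0,0,0,0,0.3],[9,-69,0,0,0,0,0.3]]'; python3 -c "
from h import *
need(.554,.309,.030,-11); print(manip.sense()['joint_positions'])"
```

```text
t: 19.45
position: [0.5309, 0.2451, 0.1288]
eef_rot: [-0.0, 0.995, -0.096, 0.0]
contact_force: [0.3, -0.4, -1.0]
gripper_width: 0.558
finger_force: 41.6
t: 20.05
position: [0.5524, 0.3079, 0.1285]
eef_rot: [0.0, 0.995, -0.097, -0.0]
contact_force: [-0.4, -0.8, -0.4]
gripper_width: 0.559
finger_force: 41.6
shift [ 1.4 -1.5 98.5] turn [ 0.05  0.04 -0.12] pos [0.5524 0.3079 0.1285] w 0.559 f 41.6 t 20.05
[ 4.69238433e-01  2.73306272e-01  1.80548633e+00 -3.34674676e-04
  1.06381064e+00  2.23419337e+00]
```

```bash
python3 -m pendant '[[1,-1,35,0,0,0,0.3],[1,-1,65,0,0,0,0.3],[1,-1,86,0,0,0,0.3],[1,-1,94,0,0,0,0.3],[1,-1,98,0,0,0,0.3],[1,-1,100,0,0,0,0.3],[1,-1,100,0,0,0,0.3],[1,-1,100,0,0,0,0.72],[1,-1,100,0,0,0,0.72],[1,-1,100,0,0,0,0.72]]' && python3 -m pendant '[[0,0,-30,0,0,0,0.72],[0,0,-70,0,0,0,0.72],[0,0,-100,0,0,0,1],[0,0,-100,0,0,0,1],[0,0,-100,0,0,0,1]]'; python3 -c "
from h import *
need(.4331,.1226,.14,2)"
```

```text
t: 21.05
position: [0.5547, 0.3103, 0.0294]
eef_rot: [-0.0, 0.995, -0.096, 0.001]
contact_force: [-1.0, -1.3, -0.8]
gripper_width: 0.72
finger_force: 0.0
t: 21.55
position: [0.5548, 0.3105, 0.13]
eef_rot: [-0.001, 0.995, -0.096, 0.001]
contact_force: [0.1, -0.5, -0.8]
gripper_width: 0.999
finger_force: 0.0
shift [-83.4 207.7 -10.5] turn [ -0.08  -0.13 -13.06] pos [0.5548 0.3105 0.13  ] w 0.999 f 0.0 t 21.55
```

```bash
python3 -m pendant '[[-83,208,-10,0,0,-14,1],[-83,208,-10,0,0,-14,1],[-83,208,-10,0,0,-14,1],[-83,208,-10,0,0,-14,1],[-83,208,-10,0,0,-14,1],[-83,208,-10,0,0,-14,1],[-83,208,-10,0,0,-14,1],[-83,208,-10,0,0,-14,1]]' ; python3 -c "
from h import *
need(.4331,.1226,.042,3)
d=manip.get_image('wrist'); cv2.imwrite('pics/w3.png',d['color'][:,:,::-1]); print(proj(d,(.4331,.1226,.055)))"
```

```text
t: 22.35
position: [0.433, 0.1223, 0.1381]
eef_rot: [-0.0, 1.0, 0.026, -0.0]
contact_force: [0.5, 0.9, 0.2]
gripper_width: 1.001
finger_force: 0.0
shift [ 0.1 -0.2 96.1] turn [-0.01  0.03 -0.05] pos [0.433  0.1223 0.1381] w 1.001 f 0.0 t 22.35
(np.float64(278.82045228910226), np.float64(223.80931756023585))
```

View pics/w3.png

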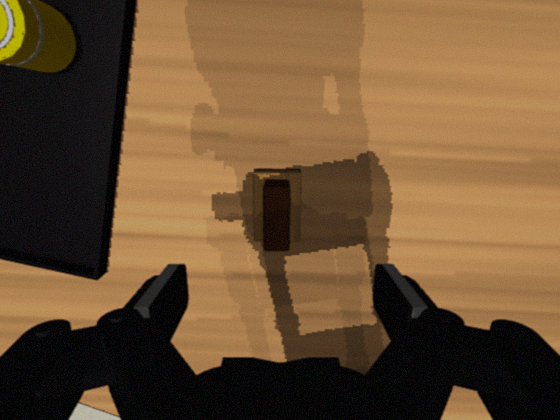

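The stamp's grip is at (277,215), centred between the fingers and aligned with the tool.

```bash
python3 -m pendant '[[0,0,30,0,0,0,0.8],[0,0,60,0,0,0,0.7],[0,0,80,0,0,0,0.6],[0,0,96,0,0,0,0.6],[0,0,96,0,0,0,0.6],[0,0,96,0,0,0,0.5],[0,0,96,0,0,0,0.4],[0,0,96,0,0,0,0.3],[0,0,96,0,0,0,0.1],[0,0,96,0,0,0,0.1]]' 40 && python3 -m pendant '[[0,0,0,0,0,0,0.1],[0,0,0,0,0,0,0.1],[0,0,-12,0,0,0,0.1],[0,0,-25,0,0,0,0.1],[0,0,-25,0,0,0,0.1]]'; python3 -c "
from h import *
need(.436,.333,.14,-11)
d=manip.get_image('wrist'); cv2.imwrite('pics/w4.png',d['color'][:,:,::-1])"
```

```text
t: 23.4
position: [0.4339, 0.1223, 0.0438]
eef_rot: [-0.0, 1.0, 0.026, 0.001]
contact_force: [0.7, 2.1, 4.4]
gripper_width: 0.221
finger_force: 43.7
t: 23.9
position: [0.4343, 0.122, 0.0698]
eef_rot: [-0.0, 1.0, 0.026, 0.002]
contact_force: [0.4, 0.3, -0.5]
gripper_width: 0.227
finger_force: 43.2
shift [  12.8 -210.7  -70.1] turn [-0.05 -0.21 13.94] pos [0.4343 0.122  0.0698] w 0.227 f 43.2 t 23.9
```

View pics/w4.png

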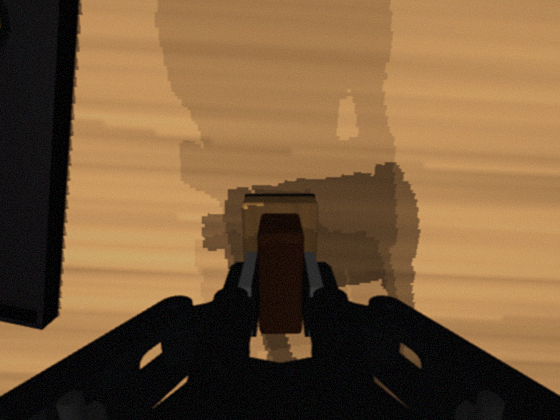

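The stamp (grip at (280,275)) is held level and lifted clear.

```bash
python3 -m pendant '[[0,0,-35,0,0,0,0.1],[2,-10,-65,0,0,2,0.1],[4,-40,-72,0,0,4,0.1],[6,-75,-72,0,0,6,0.1],[8,-110,-72,0,0,8,0.1],[10,-145,-72,0,0,10,0.1],[12,-180,-72,0,0,12,0.1],[13,-203,-72,0,0,14,0.1],[13,-211,-72,0,0,14,0.1],[13,-211,-72,0,0,14,0.1]]' && python3 -m pendant '[[0,0,0,0,0,0,0.1],[0,0,0,0,0,0,0.1]]'; python3 -c "
from h import *
need(.436,.333,.048,-11)"
```

```text
t: 24.95
position: [0.4344, 0.3335, 0.1391]
eef_rot: [0.0, 0.995, -0.095, -0.0]
contact_force: [-0.1, 0.4, -0.7]
gripper_width: 0.225
finger_force: 43.1
t: 25.15
position: [0.4347, 0.3318, 0.1394]
eef_rot: [0.0, 0.995, -0.097, -0.0]
contact_force: [0.4, 0.5, -1.3]
gripper_width: 0.226
finger_force: 43.1
shift [ 1.1 -1.5 91.4] turn [ 0.05  0.02 -0.1 ] pos [0.4347 0.3318 0.1394] w 0.226 f 43.1 t 25.15
```

```bash
python3 -m pendant '[[1,-1,35,0,0,0,0.1],[1,-1,65,0,0,0,0.1],[1,-1,80,0,0,0,0.1],[1,-1,87,0,0,0,0.1],[1,-1,91,0,0,0,0.1],[1,-1,93,0,0,0,0.1],[1,-1,93,0,0,0,0.1],[1,-1,93,0,0,0,0.45],[1,-1,93,0,0,0,0.45],[1,-1,93,0,0,0,0.45]]' && python3 -m pendant '[[0,0,-30,0,0,0,0.45],[0,0,-70,0,0,0,0.45],[0,0,-120,0,0,0,0.6],[0,0,-120,0,0,0,0.6]]' && python3 -m pendant '[[0,250,-20,0,0,0,0.6],[0,250,-20,0,0,0,0.6],[0,250,-20,0,0,0,0.6],[0,250,-20,0,0,0,0.6],[0,250,-20,0,0,0,0.6],[0,250,-20,0,0,0,0.6],[0,250,-20,0,0,0,0.6],[0,250,-20,0,0,0,0.6]]'; python3 -c "
from h import *
for n in('top','side'):
  d=manip.get_image(n); cv2.imwrite(f'pics/{n}9.png',d['color'][:,:,::-1])"
```

```text
t: 26.15
position: [0.4365, 0.3343, 0.0472]
eef_rot: [-0.0, 0.995, -0.096, 0.0]
contact_force: [-0.9, -0.4, -0.1]
gripper_width: 0.451
finger_force: 0.0
t: 26.55
position: [0.4407, 0.3373, 0.1752]
eef_rot: [-0.005, 0.995, -0.096, 0.006]
contact_force: [1.3, 0.2, 0.7]
gripper_width: 0.599
finger_force: 0.0
t: 27.35
position: [0.3884, 0.0893, 0.1867]
eef_rot: [-0.0, 0.995, -0.096, 0.0]
contact_force: [-0.6, 0.5, -0.4]
gripper_width: 0.597
finger_force: 0.0
```

View pics/top9.png

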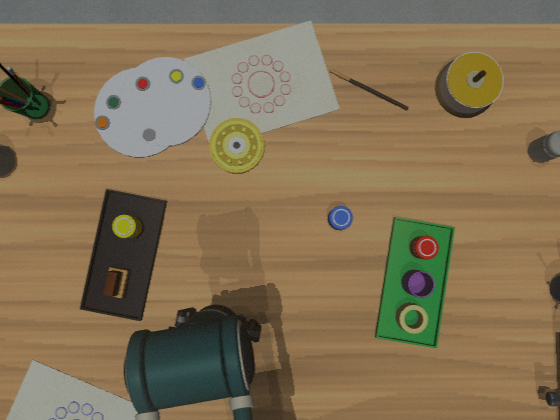

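View pics/side9.png

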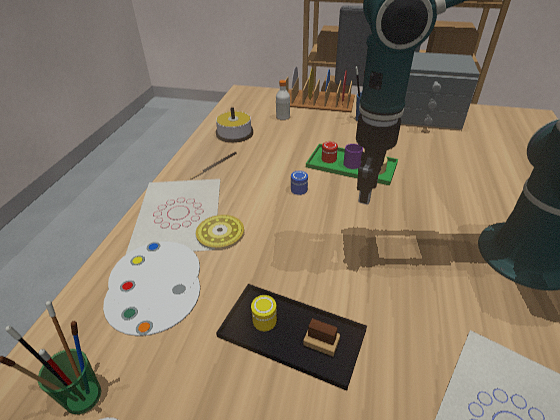

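The top view shows red (426,247), cup (417,283) and tape (413,319) inside the green tray, and yellow (124,226) and the stamp (116,283) inside the black tray. All stand upright, and the blue pot and disc haven't moved.

```bash
python3 -m pendant '[[0,0,0,0,0,0,0.6],[0,0,0,0,0,0,0.6],[0,0,0,0,0,0,0.6]]' >/dev/null; python3 -c "
from workcell import manip
print(manip.close_job())"
```

```text
the job is handed in; nothing more can be done
None
```

Both kits are made up and the job is handed in at about 28 s: the red pot, mixing cup and tape roll stand in the green tray and the yellow pot and stamp in the black tray, with the blue pot and wet disc unmoved in the final pictures; the hand-in call returned no verdict.

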